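# Change over the condenser's cooling water

## Task

The reflux condenser gets its cooling water through one of the two long-levered cocks: one is open (lever in line with its pipe), the other shut (lever across it). Change over without ever interrupting the water: first turn the shut cock fully open, up to its stop, and only then turn the other one fully shut, up to its stop. Leave the drain cock with the short butterfly handle shut and do not disturb the glassware and other things standing about.

Things in the scene. Friction and masses are not known exactly. Their poses are not given: they have to be found in the camera images.
- running_station: the long-levered cock that is open at the start: fixed grey floor box 170 (x) x 70 (y) x 30 mm; a steel pipe 20 mm across rises from it, runs level along the body's x axis at 78 mm height through a brass valve 38 mm across, and goes down again; valve neck up to 114 mm. Origin: centre of the underside, z up; the handle turns about the vertical through it. 
- running_cock (a joint): rad: 0 = shut, at its stop, lever across the pipe (to the station's -y); pi/2 = open, at the other stop, lever in line with the pipe (to the station's +x). Opens anticlockwise seen from above; hard stops at both ends. Stays where left; turning takes 0.2 N m, 3 N at the sleeve. Starts within 0.07 of open.
- running_grip (a point): middle of the black sleeve of the lever, 65 mm from the turning axis, 130 mm above the table; moves with the lever, its y axis points to the turning axis. The sleeve is a bar 18 mm wide, 16 mm tall (122 to 138 mm above the table), 55 mm long (37 to 92 mm from the axis).
- standby_station: the long-levered cock that is shut at the start, of the same make: fixed grey floor box 170 (x) x 70 (y) x 30 mm; a steel pipe 20 mm across rises from it, runs level along the body's x axis at 78 mm height through a brass valve 38 mm across, and goes down again; valve neck up to 114 mm. Origin: centre of the underside, z up; the handle turns about the vertical through it. 
- standby_cock (a joint): rad: 0 = shut, at its stop, lever across the pipe (to the station's -y); pi/2 = open, at the other stop, lever in line with the pipe (to the station's +x). Opens anticlockwise seen from above; hard stops at both ends. Stays where left; turning takes 0.2 N m, 3 N at the sleeve. Starts within 0.07 of shut.
- standby_grip (a point): middle of the black sleeve of the lever, 65 mm from the turning axis, 130 mm above the table; moves with the lever, its y axis points to the turning axis. The sleeve is a bar 18 mm wide, 16 mm tall (122 to 138 mm above the table), 55 mm long (37 to 92 mm from the axis).
- drain_station: the drain cock, to be left alone: fixed grey floor box 170 (x) x 70 (y) x 30 mm; a steel pipe 20 mm across rises from it, runs level along the body's x axis at 78 mm height through a brass valve 38 mm across, and goes down again; valve neck up to 114 mm. Origin: centre of the underside, z up; the handle turns about the vertical through it. Short steel butterfly handle 50 x 8 mm, top at 137 mm.
- drain_cock (a joint): rad: 0 = shut (butterfly across the pipe), pi/2 = open; starts shut and stays shut
- cork_ring: bystander: cork ring, 60 mm across, 22 mm high, lying flat; origin at the centre of its underside
- boss_head: bystander: small dark steel clamp boss with a thumbscrew, about 53 x 24 x 24 mm; origin under its block
- flask: bystander: stoppered conical glass flask, 84 mm across, 128 mm high; origin at the centre of its underside
- reagent_bottle: bystander: brown glass jar with black cap, 64 mm across, 130 mm high; origin at the centre of its underside
- beaker: bystander: open glass beaker, 64 mm across, 75 mm high; origin at the centre of its underside
- tape_roll: bystander: roll of paper tape lying flat, 90 mm across, 24 mm high; origin at the centre of its underside
- spatula: bystander: steel spatula 180 mm long lying flat; origin under its middle
Mind the look-alikes: they are no part of the job. What is shaped like the running_station but green or pink is not meant.

How it is judged (in metres and radians):
On the way, in this order (a step that is already met when the one before it is completed fails the run):
1. the standby cock is turned fully open while the running one is still open (value of joint standby_cock above 1.46 rad and value of joint running_cock above 1.2 rad), for 0.2 s.
2. then the running cock is turned fully shut (value of joint running_cock below 0.11 rad and value of joint standby_cock above 1.46 rad), for 0.2 s.
At the end, for the whole second after the job is handed in: The cock that was shut is open to within 0.11 rad (6 degrees) of its stop, the cock that was open is shut to within 0.11 rad of its stop, and the drain cock is still shut (within 0.2 rad) (all of step 2 and value of joint drain_cock below 0.2 rad); the robot touches nothing.
It fails at once if the cooling water is interrupted: both long-levered cocks more than about 0.4 rad from open at once (value of joint each of standby_cock, running_cock below 1.15 rad).
It fails at once if the drain cock is turned by more than 0.2 rad (value of joint drain_cock above 0.2 rad).
It fails at once if a bystander is shifted by more than 40 mm or knocked over (distance of any of cork_ring, boss_head, flask, reagent_bottle, beaker, tape_roll, spatula from where it was at the start of the episode above 0.04 m or angle between any of cork_ring, boss_head, flask, reagent_bottle, beaker, tape_roll, spatula's own z axis and vertical above 0.6 rad).
It also fails if it takes over 46 s, if anything falls off the work surface, if the arm or the gripper's body presses on something with over 40 N, if the wrist force passes 120 N, or if a joint passes its speed limit or range.

## Robot

A 6-joint arm with a two-finger parallel gripper is mounted at the origin on the work surface. World frame = base frame: x ahead of the robot, y to its left, z up, the work surface at z = 0. Lengths are in mm, angles in rad, forces in N, time in s.
With the tool pointing down it reaches from about 300 to 775 mm from the base axis. Payload 14.6 kg.
Tool frame: the origin (TCP) lies on the centre line of the jaws, within the pads' length; the fingertips stand 19 mm ahead of it and the grasp point (between the pads) is the TCP (bot.tip_reach is the distance from the TCP to the fingertips, in mm); y points along the fingers, x is the direction in which the jaws open and shut, and the axes are right-handed (so a half turn about y gives the same grasp; the last joint's range is limited). The gripper opens to 85 mm and grips with 20 to 120 N. Pads are 22 mm wide; open, the fingers measure 114 mm over their backs; the gripper's body (76 mm by 85 mm) begins 54 mm behind the grasp point. The pads swing forward as they close: fully open they stand 13 mm farther back than shut.
Start: joints at [-1.199, 0.3, 1.521, -0, 1.321, -0.067], TCP at [233.661, -497.887, 250.281] pointing down, gripper open.
Joint ranges: [-3.03, 3.03], [-0.79, 2.21], [0.23, 2.52], [-1.04, 4.18], [0, 3.07], [-2.55, 2.55]. Speed limits (rad/s): [2.22, 2.22, 2.57, 3.14, 3.14, 3.14].

## Interface

Orientations are given as a unit quaternion [w, x, y, z].
In Python, from rig import bot gives the robot as it stands. Calls block until the motion is done:
- bot.move_to(position, orientation): joint-space move of the TCP to a pose.
- bot.servo_line(position, attitude=None, speed=150, until_force=None): straight line of the TCP; attitude=None keeps the orientation; speed is the mean speed in mm/s. With until_force (N) it stops when the force on the tool has changed by that much, and returns True; else False.
- bot.move_joints(angles): joint-space move.
- bot.move_gripper(opening, grip_force=None): finger opening in mm; grip_force is the grip in N (None keeps the last); returns when the fingers have stopped.
- bot.dwell(seconds).
- bot.ik(position, orientation): joint angles nearest the present ones, or None.
- bot.read_state(): the state.
- bot.read_camera(name): name is "scene" or "top"; returns a dict with "image" (384x512x3 uint8, blue, green, red), "depth" (384x512 float32, mm along the optical axis (not along the pixel's ray), 0 where there is no reading), "fovy" (degrees; the focal length in pixels is half the picture's height over the tangent of half this angle, whatever the lens; pixels are square), "cx", "cy" (the principal point, pixels), "eye" and "attitude" of the camera in the world. Camera axes: x right, y down, z forward; pixel columns grow to the right and rows downward; lengths in mm; the calibration is good to about 2 mm. A picture is of the moment at which its call begins.
A pose or a line that the arm cannot do raises bot.MotionError and nothing moves.
- bot.finish_job(): hands the job in, once; it reports no verdict.
The state is a dict: "clock": time; "joint_positions": joint angles; "qvel": joint speeds; "effort": joint torques, N m; "ee_pos": TCP position; "tool_rot": TCP orientation; "ft_force": force on the tool from outside, world axes, zero at the start; "moment": the same for the moment, N m; "grip_width": finger opening in mm.
Only numpy, scipy, OpenCV 4.12 (cv2) and the standard library are available. Lean on these libraries where they do the work, as an engineer would, in place of code of your own. Each camera call takes 0.05 s, during which the arm holds its last target.

## Working session

There is one attempt and no reset: what is moved stays moved. The work goes in short steps, each a Python script; the robot and the scene stay as the last script left them, time stands still between calls to the robot, and variables do not carry over. Pictures are saved under pics/ and viewed, and the job is handed in when it is done.

```bash
ls; mkdir -p pics; python3 - <<'E'
from rig import bot
import cv2,pickle
d={}
for n in("scene","top"):
    c=bot.read_camera(n); d[n]=c
    cv2.imwrite(f"pics/{n}0.png",c["image"])
    print(n,c["fovy"],c["cx"],c["cy"],c["eye"],c["attitude"])
pickle.dump(d,open("cam0.pkl","wb"))
print(bot.read_state())
E
```

```text
pics
scene 52.82083065045488 251.82491807217588 191.9985475378422 [ 958.29710924 -468.92955927 1005.44330182] [-0.28788363  0.88587392  0.34493304 -0.11563573]
top 53.65343894622815 260.2675366679643 194.81907236093934 [ 458.88225412   -6.35073026 1236.23807011] [ 0.0302384  -0.69876462  0.71453596 -0.01587466]
{'clock': 0.1, 'joint_positions': array([-1.19860047e+00,  3.00423350e-01,  1.52152321e+00,  1.40183974e-05,
        1.32072326e+00, -6.66181561e-02]), 'qvel': array([ 0.00209358, -0.00014503, -0.00154162, -0.00044606, -0.00083901,
       -0.00101355]), 'effort': array([ 1.26574836e-03, -5.44377780e+01, -3.62369406e+01, -4.24534460e-05,
        3.01972359e-03,  2.26704083e-05]), 'ee_pos': array([ 233.59604619, -497.7121472 ,  249.77198208]), 'tool_rot': array([ 0.59706708, -0.596609  ,  0.37949319, -0.37888458]), 'ft_force': array([-0.36125582, -0.5600097 ,  0.85819767]), 'moment': array([ 0.02036145,  0.04133431, -0.00189694]), 'grip_width': 85.20640240862726}
```

View pics/scene0.png

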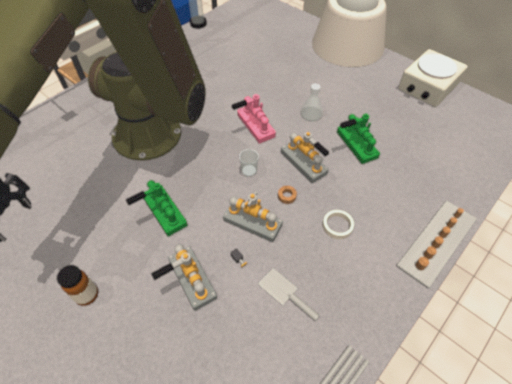

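View pics/top0.png

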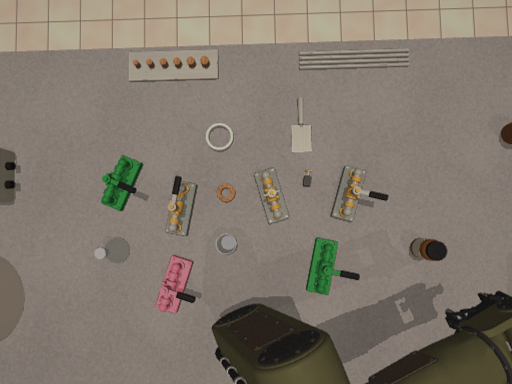

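Candidates in the top view, all long-levered or station-shaped:
- Grey (181,207), lever in line: running.
- Grey (349,193), lever across: standby.
- Grey (271,195), short butterfly: drain.
- Green (122,183), green (323,266) and pink (175,284): look-alikes, not meant.

Next I'll check the choice in a close crop and measure.

```bash
cat > h.py <<'E'
import numpy as np,cv2,pickle
from scipy.spatial.transform import Rotation as R
def rot(q): return R.from_quat([q[1],q[2],q[3],q[0]])
def ray(c,u,v,z):
    f=c["image"].shape[0]/2/np.tan(np.radians(c["fovy"])/2)
    d=rot(c["attitude"]).apply([(u-c["cx"])/f,(v-c["cy"])/f,1.])
    e=np.array(c["eye"]); return e+d*(z-e[2])/d[2]
def cloud(c):
    f=c["image"].shape[0]/2/np.tan(np.radians(c["fovy"])/2)
    v,u=np.mgrid[:384,:512]; D=c["depth"]
    p=np.stack([(u-c["cx"])/f*D,(v-c["cy"])/f*D,D],-1).reshape(-1,3)
    return (rot(c["attitude"]).apply(p)+c["eye"]).reshape(384,512,3)
def proj(c,p):
    f=c["image"].shape[0]/2/np.tan(np.radians(c["fovy"])/2)
    q=rot(c["attitude"]).inv().apply(np.array(p)-c["eye"])
    return q[...,0]/q[...,2]*f+c["cx"],q[...,1]/q[...,2]*f+c["cy"]
E
python3 - <<'E'
from h import *
d=pickle.load(open("cam0.pkl","rb")); c=d["top"]; im=c["image"]; P=cloud(c)
a=cv2.resize(im[165:245,150:230],(400,400),interpolation=cv2.INTER_CUBIC)
b=cv2.resize(im[155:235,320:400],(400,400),interpolation=cv2.INTER_CUBIC)
cv2.imwrite("pics/crop.png",np.hstack([a,b]))
hsv=cv2.cvtColor(im,cv2.COLOR_BGR2HSV)
for nm,(u0,u1,v0,v1) in dict(run=(150,205,165,245),stand=(325,395,155,235),drain=(245,300,160,230)).items():
    s=np.zeros((384,512),bool); s[v0:v1,u0:u1]=1
    Z=P[...,2]
    bl=(im.max(2)<60)&s&(Z>60)
    n,l,st,ce=cv2.connectedComponentsWithStats(bl.astype(np.uint8))
    for i in range(1,n):
        if st[i,4]<30: continue
        vv,uu=np.where(l==i)
        w=np.array([ray(c,u,v,138) for u,v in zip(uu,vv)])[:,:2].astype(np.float32)
        print(nm,"sleeve px",ce[i],st[i,4],"depthz",np.median(Z[l==i]),cv2.minAreaRect(w), "xy",ray(c,*ce[i],135))
    # box top z 30
    bx=s&(Z>18)&(Z<42)
    w=P[bx][:,:2].astype(np.float32); print(nm,"box",bx.sum(),cv2.minAreaRect(w))
    yl=s&(Z>112)&~bl; print("high pts",yl.sum(),np.median(P[yl],0))
E
```

```text
run sleeve px [176.375      184.80769231] 104 depthz 137.86726726047505 ((565.5478515625, 258.6286926269531), (18.461496353149414, 50.42875289916992), 78.25820922851562) xy [566.0658988  260.08321471 135.        ]
run box 641 ((503.526123046875, 272.90875244140625), (70.87464904785156, 169.99539184570312), 78.54542541503906)
high pts 151 [509.89415276 267.41368217 134.7600551 ]
stand sleeve px [378.09708738 195.58252427] 103 depthz 138.21339963754144 ((520.9375610351562, -324.1008605957031), (52.58109664916992, 16.072513580322266), 75.54503631591797) xy [ 521.03146132 -324.99144081  135.        ]
stand box 699 ((538.72021484375, -263.46868896484375), (70.59608459472656, 169.7511444091797), 72.70519256591797)
high pts 160 [ 532.4960975  -267.20332087  137.23894631]
drain box 695 ((537.0816650390625, -17.997650146484375), (169.59324645996094, 70.01859283447266), 15.64384937286377)
high pts 106 [535.02747855 -15.89390425 138.75511824]
```

View pics/crop.png

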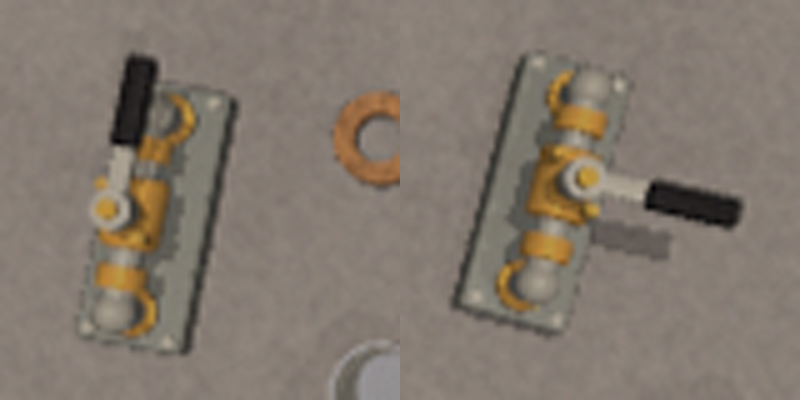

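The crop confirms it: left (running) has its lever along the pipe, right (standby) has it across. Box sizes measure 170x70, the sleeves sit at z 138, and their radii are 64 mm, so everything agrees. Next is the standby cock: straddle the sleeve loosely and sweep an arc to the stop.

```bash
cat >> h.py <<'E'
RUN=(np.array([503.5,272.9]),-0.201); STB=(np.array([538.7,-263.5]),-0.302)
def pose(st,q,sgn,r=67,z=129):
    c,a0=st; a=a0-np.pi/2+q
    t=sgn*np.array([-np.sin(a),np.cos(a),0]); y=np.array([0,0,-1.]); M=np.column_stack([t,y,np.cross(t,y)])
    w=R.from_matrix(M).as_quat()
    return np.array([c[0]+r*np.cos(a),c[1]+r*np.sin(a),z]),w[[3,0,1,2]]
E
python3 - <<'E'
from h import *
from rig import bot
for n,st in(("S",STB),("R",RUN)):
  for s in(1,-1):
    for q in(-.25,0,.8,1.57,1.8):
        j=bot.ik(*pose(st,q,s)); print(n,s,q,None if j is None else np.round(j,2))
E
```

```text
S 1 -0.25 [-0.63  0.52  1.5  -0.    1.11 -0.08]
S 1 0 [-0.62  0.56  1.45 -0.    1.13 -0.32]
S 1 0.8 [-0.57  0.64  1.31 -0.    1.19 -1.07]
S 1 1.57 [-0.49  0.67  1.27 -0.    1.2  -1.76]
S 1 1.8 [-0.47  0.66  1.29 -0.    1.2  -1.97]
S -1 -0.25 None
S -1 0 None
S -1 0.8 [-0.57  0.64  1.31 -0.    1.19  2.07]
S -1 1.57 [-0.49  0.67  1.27 -0.    1.2   1.38]
S -1 1.8 [-0.47  0.66  1.29 -0.    1.2   1.17]
R 1 -0.25 [ 0.35  0.37  1.73 -0.    1.04  0.8 ]
R 1 0 [ 0.33  0.39  1.7  -0.    1.05  0.53]
R 1 0.8 [ 0.32  0.5   1.55 -0.    1.1  -0.28]
R 1 1.57 [ 0.37  0.58  1.41 -0.    1.15 -1.  ]
R 1 1.8 [ 0.39  0.6   1.39 -0.    1.16 -1.21]
R -1 -0.25 [ 0.35  0.37  1.73 -0.    1.04 -2.34]
R -1 0 None
R -1 0.8 None
R -1 1.57 [ 0.37  0.58  1.41 -0.    1.15  2.14]
R -1 1.8 [ 0.39  0.6   1.39 -0.    1.16  1.93]
```

```bash
cat >> h.py <<'E'
def sweep(bot,st,q0,q1,F=15):
    n=int(np.ceil(abs(q1-q0)/0.16))
    for q in np.linspace(q0,q1,n+1)[1:]:
        p,o=pose(st,q,1); hit=bot.servo_line(p,o,speed=60,until_force=F)
        s=bot.read_state(); d=s["ee_pos"][:2]-st[0]
        qa=np.arctan2(d[1],d[0])-st[1]+np.pi/2
        print("q",round(q,2),"at",round(qa,3),hit,np.round(s["ft_force"],1),round(s["clock"],1))
        if hit: return qa
    return qa
E
python3 - <<'E'
from h import *
from rig import bot
p,o=pose(STB,0.02,1,z=230)
bot.move_to(p,o); bot.move_gripper(36)
print(bot.read_state()["grip_width"])
p,o=pose(STB,0.02,1)
print(bot.servo_line(p,o,speed=80,until_force=10)); s=bot.read_state(); print(s["ee_pos"],s["ft_force"],s["clock"])
c=bot.read_camera("scene"); cv2.imwrite("pics/s1.png",cv2.resize(c["image"][180:340,80:280],(800,640))[:600])
E
```

```text
36.130565553369635
False
[ 520.26286671 -327.98318514  129.58151276] [-0.30956993  0.32162217 -0.02122453] 3.3
```

View pics/s1.png

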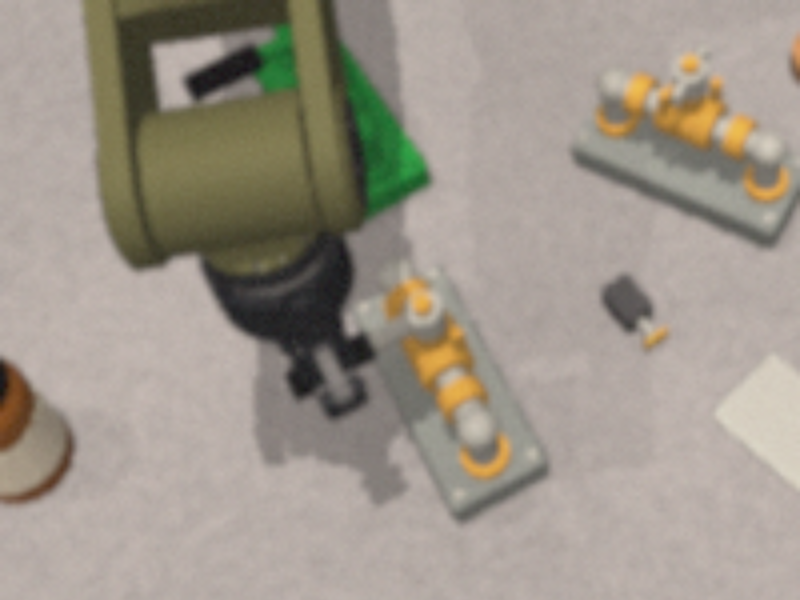

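The fingers are down over the standby sleeve at about crop (335,365), with no contact force. Now the sweep.

```bash
python3 - <<'E'
from h import *
from rig import bot
qa=sweep(bot,STB,0.02,1.85)
bot.dwell(0.3)
print(bot.read_state()["ft_force"])
E
```

```text
q 0.17 at 0.172 False [ 0.7  0.5 -0.9] 3.7
q 0.32 at 0.322 False [ 0.2 -0.  -0.4] 4.0
q 0.48 at 0.474 False [-0.1  0.1 -0.2] 4.3
q 0.63 at 0.626 False [0.2 0.1 0.4] 4.6
q 0.78 at 0.778 False [0.1 0.5 0.3] 4.9
q 0.94 at 0.931 False [ 0.1 -0.4 -0.5] 5.2
q 1.09 at 1.084 False [ 0.1 -0.1  0.8] 5.6
q 1.24 at 1.237 False [-0.1  0.7  0.3] 5.9
q 1.39 at 1.389 False [-0.1  0.1 -0.5] 6.2
q 1.54 at 1.542 False [0.8 0.3 0.1] 6.5
q 1.7 at 1.688 False [-1.3 -2.2 -0.2] 6.8
q 1.85 at 1.681 True [ -3.1 -17.9   0.6] 7.0
[ -3.99317813 -17.08322283   0.65734517]
```

```bash
python3 - <<'E'
from h import *
from rig import bot
p,o=pose(STB,1.57,1); bot.servo_line(p,o,speed=60)
p,o=pose(STB,1.57,1,z=230); bot.servo_line(p,o,speed=120)
bot.move_to(*pose(RUN,1.57,1,z=230))
c=bot.read_camera("top"); s=bot.read_state(); print(s["ft_force"],s["clock"])
im=c["image"];P=cloud(c);cv2.imwrite("pics/t2.png",im)
m=(im.max(2)<60)&(P[...,2]>100)&(P[...,2]<150); m[:,:325]=0;m[:,395:]=0;m[:155]=0;m[235:]=0
n,l,st,ce=cv2.connectedComponentsWithStats(m.astype(np.uint8))
for i in range(1,n):
    if st[i,4]>30:
        w=ray(c,*ce[i],136)[:2]; d=w-STB[0]; print(ce[i],st[i,4],w,np.hypot(*d),"q",np.arctan2(d[1],d[0])-STB[1]+np.pi/2)
E
```

```text
[-0.3674511   0.47934763 -0.68307761] 10.7333
[361.7047619  169.03809524] 105 [ 599.17152366 -280.66955359] 62.861743091635645 q 1.5961489968116114
```

View pics/t2.png

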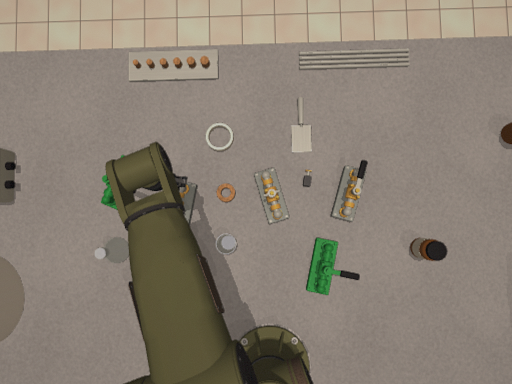

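The standby lever (sleeve at pixel 362,169) is now in line with its pipe, q ≈ 1.60, which is the stop within error. Now the running cock.

```bash
python3 - <<'E'
from h import *
from rig import bot
p,o=pose(RUN,1.56,1)
hit=bot.servo_line(p,o,speed=80,until_force=10); s=bot.read_state(); print(hit,s["ee_pos"],s["ft_force"])
if not hit:
    qa=sweep(bot,RUN,1.56,-0.28)
    bot.dwell(0.3); print(qa,bot.read_state()["ft_force"])
E
```

```text
False [569.23111956 258.92434619 129.60175189] [-0.26342929  0.56084609  1.02610581]
q 1.41 at 1.408 False [ 0.4 -0.4 -0. ] 12.5
q 1.25 at 1.257 False [ 0.8  0.2 -0.1] 12.8
q 1.1 at 1.104 False [-0.  -0.7 -0.3] 13.1
q 0.95 at 0.951 False [-0.1 -0.6  0.2] 13.4
q 0.79 at 0.797 False [-0.6  0.3  0.2] 13.8
q 0.64 at 0.644 False [-0.1 -0.9  0.4] 14.1
q 0.49 at 0.491 False [-0.4 -0.2 -0.2] 14.4
q 0.33 at 0.338 False [-0.5 -0.4  0.4] 14.8
q 0.18 at 0.184 False [-0.2 -0.2  0.1] 15.1
q 0.03 at 0.031 False [-0.2  0.5  0.1] 15.4
q -0.13 at -0.123 False [-0.2 -0.3  0.1] 15.7
q -0.28 at -0.13 True [19.2 -6.9 -0.1] 15.9
-0.1302014222487018 [17.45636835 -6.10351258  1.190524  ]
```

```bash
python3 - <<'E'
from h import *
from rig import bot
p,o=pose(RUN,0.0,1); bot.servo_line(p,o,speed=60)
p,o=pose(RUN,0.0,1,z=240); bot.servo_line(p,o,speed=120)
s=bot.read_state()["joint_positions"]; s=np.array(s); s[0]=-1.2; bot.move_joints(s)
c=bot.read_camera("top"); s=bot.read_state(); print(s["ft_force"],s["clock"])
im=c["image"];P=cloud(c);cv2.imwrite("pics/t3.png",im)
for S,(u0,u1,v0,v1) in((RUN,(150,218,165,245)),(STB,(325,395,155,235))):
  m=(im.max(2)<60)&(P[...,2]>100)&(P[...,2]<150); k=np.zeros_like(m);k[v0:v1,u0:u1]=1;m&=k
  n,l,st,ce=cv2.connectedComponentsWithStats(m.astype(np.uint8))
  for i in range(1,n):
    if st[i,4]>30:
        w=ray(c,*ce[i],136)[:2]; d=w-S[0]; print(ce[i],st[i,4],w,np.hypot(*d),"q",np.arctan2(d[1],d[0])-S[1]+np.pi/2)
E
```

```text
[ 0.25204131 -0.41181258 -0.15507142] 20.35
[193.42268041 210.6185567 ] 97 [489.44917076 210.58573535] 63.87873966083871 q -0.020774455659265945
[361.67924528 169.04716981] 106 [ 599.14684009 -280.59491461] 62.81764546955993 q 1.597184678636287
```

View pics/t3.png

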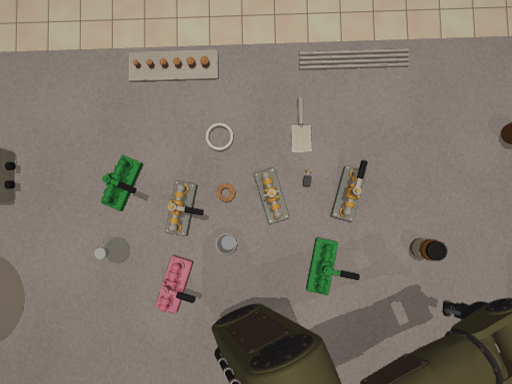

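The running lever (193,211) is across its pipe, the standby lever (362,169) is in line, and the drain butterfly and all bystanders look unmoved. The arm is clear, so I'm handing in.

```bash
python3 -c "
from rig import bot
bot.finish_job()"
```

```text
the job is handed in; nothing more can be done
```

The changeover is done and the job is handed in. I turned the standby cock open first, then the running cock shut. For each I straddled the sleeve loosely with the fingers and swept an arc until the stop pushed back with about 18 N.

- **Cock positions:** the last top picture gives standby at about 1.60 rad (stop at 1.57) and running at about -0.02 rad (stop at 0). Both are within measuring error of their stops.
- **Surroundings:** by eye, the drain butterfly and the bystanders look unmoved against the first picture. I did not measure them.
- **Robot:** the arm is clear, with about 0 N on the tool. The clock read 20.4 s at that last check.
- **One oddity:** the force readings between sweep steps showed almost nothing of the expected 3 N turning force, probably because they were taken at rest. The pictures show both levers did turn. No other check failed or disagreed.

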